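# Find the fullest ink tin by feel

### The arm

A 7-joint arm with a two-finger parallel gripper is mounted at the origin on the work surface; the furniture and walls round the work are solid. World frame = base frame: x ahead of the robot, y to its left, z up, the work surface at z = 0. Lengths are in m, angles in rad, forces in N, time in s.
With the tool pointing down it reaches from about 0.375 to 0.925 m from the base axis. Payload 3.1 kg.
Tool frame: the origin (TCP) lies between the finger pads; the fingertips stand 19 mm ahead of it and the grasp point (between the pads) is the TCP; z points along the fingers, y is the line along which they close (so a half turn about z gives the same grasp; the last joint's range is limited). The gripper opens to 85 mm and grips with 20 to 120 N. Pads are 22 mm wide; open, the fingers measure 114 mm over their backs; the gripper's body (76 mm by 85 mm) begins 54 mm behind the grasp point. The pads swing forward as they close: fully open they stand 13 mm farther back than shut.
Start: joints at [-1.235, 0.383, 0.044, 1.598, -0.018, 1.161, -0.05], TCP at [0.273, 0.59, 0.25] pointing down, gripper open.
Joint ranges: [-2.61, 2.61], [-0.41, 2.15], [-1.48, 1.57], [0, 2.5], [-1.57, 4.71], [0.05, 1.97], [-2.85, 2.85]. Speed limits (rad/s): [2.79, 2.79, 3.14, 3.14, 3.14, 3.14, 3.14].

### API

Orientations are given as a unit quaternion [x, y, z, w].
In Python, from bench import move_ptp, movel, move_j, move_gripper, pause, inverse_kinematics, read_camera, camera_params, MotionError, sign_off, look_for, tip_of, read_time_s, read_qpos, read_joint_vel, read_effort, read_eef_pos, read_tcp_rot, read_ft_force, read_ft_torque, read_finger_gap, read_grasp_force gives the robot as it stands. Calls block until the motion is done:
- move_ptp(position, orientation): joint-space move of the TCP to a pose.
- movel(position, orientation=None, speed=0.15): straight line of the TCP; orientation=None keeps the orientation; speed is the mean speed in m/s.
- move_j(angles): joint-space move.
- move_gripper(opening, effort=None): finger opening in m; effort is the grip in N (None keeps the last); returns when the fingers have stopped.
- pause(seconds).
- inverse_kinematics(position, orientation): joint angles nearest the present ones, or None.
- read_camera(name): name is "side" or "top"; returns the picture (400x640x3 uint8, red, green, blue); there is no depth.
- camera_params(name): a dict with "K" (3x3 intrinsics, pixels), "dist_coeffs" ([k1, k2, p1, p2, k3] as OpenCV has them; the pictures are not rectified), "camera_from_world" (4x4, takes a point from world to camera coordinates). Camera axes: x right, y down, z forward; pixel columns grow to the right and rows downward; lengths in m; the calibration is good to about 2 mm. A picture is of the moment at which its call begins. camera_params takes no time and is no camera call.
A pose or a line that the arm cannot do raises MotionError and nothing moves.
- sign_off(): hands the job in; it is judged then, once.
Trained networks look in the newest picture that a camera, given by its name, has taken for a name from the list of things; names that differ only in an ending like _2 or _b are one class to them, and where a whole thing is asked for, a point or a joint stands for the part that bears it (a point fixed in the world has none). Each returns a list of dicts, best first, with "confidence" (0 to 1); they miss things now and then, are a little off and sometimes report something else, mostly with a low value. They report only what shows in the picture. A call takes as long as a camera call. They do not tell look-alikes from the thing itself.
- look_for(camera, name): "at" ([column, row] in pixels, amid what is visible of it).
- tip_of(camera, name): "at" ([column, row] in pixels: a listed point, or the origin of a listed thing).
Readings, each from a call of its own:
- read_time_s(): time.
- read_qpos(): joint angles.
- read_joint_vel(): joint speeds.
- read_effort(): joint torques, N m.
- read_eef_pos(): TCP position.
- read_tcp_rot(): TCP orientation.
- read_ft_force(): force on the tool from outside, world axes, zero at the start.
- read_ft_torque(): the same for the moment, N m.
- read_finger_gap(): finger opening in m.
- read_grasp_force(): force on a finger pad.
Only numpy, scipy, OpenCV 4.12 (cv2) and the standard library are available. Lean on these libraries where they do the work, as an engineer would, in place of code of your own. Each camera call takes 0.05 s, during which the arm holds its last target. There are 200 camera calls.

### The job

Three of the four closed tins in the wooden rack are the same tall size, and only their weight tells which is fullest; the shorter one is of no use, leave it alone, and do not knock the jar and the roll of tape at the rack's ends. Working from left to right as the robot sees them, lift each of the three tall tins straight up by about 6 cm over its own place to feel its weight, setting each back in its place before taking the next. Then take the heaviest of the three and finish while still holding it up, steady and upright, raised about 15 cm or more above where it stood, with the others standing in their places.

Things in the scene. Friction and masses are not known exactly. Their poses are not given: they have to be found in the camera images.
- tin_a_center (a point): plain closed cylindrical steel tin, 58 mm across, 72 mm tall, upright; one of three that look identical and differ only in weight. Point: its centre, 36 mm above its underside, z up the tin. Each of the three weighs 0.2 to 0.85 kg; the heaviest is at least 0.18 kg heavier than either other. Rigid contents, even weight.
- tin_b_center (a point): plain closed cylindrical steel tin, 58 mm across, 72 mm tall, upright; one of three that look identical and differ only in weight. Point: its centre, 36 mm above its underside, z up the tin. 
- tin_c_center (a point): plain closed cylindrical steel tin, 58 mm across, 72 mm tall, upright; one of three that look identical and differ only in weight. Point: its centre, 36 mm above its underside, z up the tin. 
- tin_d_center (a point): the shorter tin: same steel and 58 mm diameter, but only 50 mm tall; to be left alone. Point: its centre, 25 mm above its underside.
- tin_a: the same tin (72 mm tall), origin at the centre of its underside
- tin_b: the same tin (72 mm tall), origin at the centre of its underside
- tin_c: the same tin (72 mm tall), origin at the centre of its underside
- tin_d: the same tin (50 mm tall), origin at the centre of its underside
- rack: fixed wooden rack, 96 x 454 mm, 16 mm high (end battens 24 mm high), with four round recesses 68 mm wide and 10 mm deep in a row, 110 mm apart; each holds one tin, in any arrangement. Origin at the centre of its underside; its y axis runs along the row to the robot's left, its x axis across it, away from the robot. Its yaw varies within 0.3 rad
- place_1 (a point): centre of the floor of the leftmost recess as the robot sees it (floor 6 mm above the table)
- place_2 (a point): centre of the floor of the second from the left recess as the robot sees it (floor 6 mm above the table)
- place_3 (a point): centre of the floor of the third from the left recess as the robot sees it (floor 6 mm above the table)
- place_4 (a point): centre of the floor of the rightmost recess as the robot sees it (floor 6 mm above the table)
- jar: closed white screw-lid ink jar, 71 mm across, 99 tall, beyond the rack's left end; a bystander. Origin: underside
- tape: roll of tape lying flat, 104 mm across, 24 high, beyond the rack's right end; a bystander. Origin: underside
Not all that is in view belongs to the job. Leave any yellow look-alike of the tin_c alone.

How it is judged:
On the way, in this order (a step that is already met when the one before it is completed fails the run):
1. the first tall tin from the left is lifted clear, at least 3 cm, above its own place while the other tall tins stand in theirs (((horizontal distance between tin_d_center and place_1 below 0.03 m and ((horizontal distance between tin_a_center and place_2 below 0.05 m and height (world z) of tin_a_center above 0.07 m and contact force between the fingers and tin_a above 0.5 N and contact force between tin_a and rack below 0.1 N and distance of each of tin_b_center, tin_c_center from where it was at the start of the episode below 0.02 m) or (horizontal distance between tin_b_center and place_2 below 0.05 m and height (world z) of tin_b_center above 0.07 m and contact force between the fingers and tin_b above 0.5 N and contact force between tin_b and rack below 0.1 N and distance of each of tin_a_center, tin_c_center from where it was at the start of the episode below 0.02 m) or (horizontal distance between tin_c_center and place_2 below 0.05 m and height (world z) of tin_c_center above 0.07 m and contact force between the fingers and tin_c above 0.5 N and contact force between tin_c and rack below 0.1 N and distance of each of tin_a_center, tin_b_center from where it was at the start of the episode below 0.02 m))) or (horizontal distance between tin_d_center and place_2 below 0.03 m and ((horizontal distance between tin_a_center and place_1 below 0.05 m and height (world z) of tin_a_center above 0.07 m and contact force between the fingers and tin_a above 0.5 N and contact force between tin_a and rack below 0.1 N and distance of each of tin_b_center, tin_c_center from where it was at the start of the episode below 0.02 m) or (horizontal distance between tin_b_center and place_1 below 0.05 m and height (world z) of tin_b_center above 0.07 m and contact force between the fingers and tin_b above 0.5 N and contact force between tin_b and rack below 0.1 N and distance of each of tin_a_center, tin_c_center from where it was at the start of the episode below 0.02 m) or (horizontal distance between tin_c_center and place_1 below 0.05 m and height (world z) of tin_c_center above 0.07 m and contact force between the fingers and tin_c above 0.5 N and contact force between tin_c and rack below 0.1 N and distance of each of tin_a_center, tin_b_center from where it was at the start of the episode below 0.02 m))) or (horizontal distance between tin_d_center and place_3 below 0.03 m and ((horizontal distance between tin_a_center and place_1 below 0.05 m and height (world z) of tin_a_center above 0.07 m and contact force between the fingers and tin_a above 0.5 N and contact force between tin_a and rack below 0.1 N and distance of each of tin_b_center, tin_c_center from where it was at the start of the episode below 0.02 m) or (horizontal distance between tin_b_center and place_1 below 0.05 m and height (world z) of tin_b_center above 0.07 m and contact force between the fingers and tin_b above 0.5 N and contact force between tin_b and rack below 0.1 N and distance of each of tin_a_center, tin_c_center from where it was at the start of the episode below 0.02 m) or (horizontal distance between tin_c_center and place_1 below 0.05 m and height (world z) of tin_c_center above 0.07 m and contact force between the fingers and tin_c above 0.5 N and contact force between tin_c and rack below 0.1 N and distance of each of tin_a_center, tin_b_center from where it was at the start of the episode below 0.02 m))) or (horizontal distance between tin_d_center and place_4 below 0.03 m and ((horizontal distance between tin_a_center and place_1 below 0.05 m and height (world z) of tin_a_center above 0.07 m and contact force between the fingers and tin_a above 0.5 N and contact force between tin_a and rack below 0.1 N and distance of each of tin_b_center, tin_c_center from where it was at the start of the episode below 0.02 m) or (horizontal distance between tin_b_center and place_1 below 0.05 m and height (world z) of tin_b_center above 0.07 m and contact force between the fingers and tin_b above 0.5 N and contact force between tin_b and rack below 0.1 N and distance of each of tin_a_center, tin_c_center from where it was at the start of the episode below 0.02 m) or (horizontal distance between tin_c_center and place_1 below 0.05 m and height (world z) of tin_c_center above 0.07 m and contact force between the fingers and tin_c above 0.5 N and contact force between tin_c and rack below 0.1 N and distance of each of tin_a_center, tin_b_center from where it was at the start of the episode below 0.02 m))))), for 0.2 s.
2. the second tall tin from the left is lifted clear, at least 3 cm, above its own place while the other tall tins stand in theirs (((horizontal distance between tin_d_center and place_1 below 0.03 m and ((horizontal distance between tin_a_center and place_3 below 0.05 m and height (world z) of tin_a_center above 0.07 m and contact force between the fingers and tin_a above 0.5 N and contact force between tin_a and rack below 0.1 N and distance of each of tin_b_center, tin_c_center from where it was at the start of the episode below 0.02 m) or (horizontal distance between tin_b_center and place_3 below 0.05 m and height (world z) of tin_b_center above 0.07 m and contact force between the fingers and tin_b above 0.5 N and contact force between tin_b and rack below 0.1 N and distance of each of tin_a_center, tin_c_center from where it was at the start of the episode below 0.02 m) or (horizontal distance between tin_c_center and place_3 below 0.05 m and height (world z) of tin_c_center above 0.07 m and contact force between the fingers and tin_c above 0.5 N and contact force between tin_c and rack below 0.1 N and distance of each of tin_a_center, tin_b_center from where it was at the start of the episode below 0.02 m))) or (horizontal distance between tin_d_center and place_2 below 0.03 m and ((horizontal distance between tin_a_center and place_3 below 0.05 m and height (world z) of tin_a_center above 0.07 m and contact force between the fingers and tin_a above 0.5 N and contact force between tin_a and rack below 0.1 N and distance of each of tin_b_center, tin_c_center from where it was at the start of the episode below 0.02 m) or (horizontal distance between tin_b_center and place_3 below 0.05 m and height (world z) of tin_b_center above 0.07 m and contact force between the fingers and tin_b above 0.5 N and contact force between tin_b and rack below 0.1 N and distance of each of tin_a_center, tin_c_center from where it was at the start of the episode below 0.02 m) or (horizontal distance between tin_c_center and place_3 below 0.05 m and height (world z) of tin_c_center above 0.07 m and contact force between the fingers and tin_c above 0.5 N and contact force between tin_c and rack below 0.1 N and distance of each of tin_a_center, tin_b_center from where it was at the start of the episode below 0.02 m))) or (horizontal distance between tin_d_center and place_3 below 0.03 m and ((horizontal distance between tin_a_center and place_2 below 0.05 m and height (world z) of tin_a_center above 0.07 m and contact force between the fingers and tin_a above 0.5 N and contact force between tin_a and rack below 0.1 N and distance of each of tin_b_center, tin_c_center from where it was at the start of the episode below 0.02 m) or (horizontal distance between tin_b_center and place_2 below 0.05 m and height (world z) of tin_b_center above 0.07 m and contact force between the fingers and tin_b above 0.5 N and contact force between tin_b and rack below 0.1 N and distance of each of tin_a_center, tin_c_center from where it was at the start of the episode below 0.02 m) or (horizontal distance between tin_c_center and place_2 below 0.05 m and height (world z) of tin_c_center above 0.07 m and contact force between the fingers and tin_c above 0.5 N and contact force between tin_c and rack below 0.1 N and distance of each of tin_a_center, tin_b_center from where it was at the start of the episode below 0.02 m))) or (horizontal distance between tin_d_center and place_4 below 0.03 m and ((horizontal distance between tin_a_center and place_2 below 0.05 m and height (world z) of tin_a_center above 0.07 m and contact force between the fingers and tin_a above 0.5 N and contact force between tin_a and rack below 0.1 N and distance of each of tin_b_center, tin_c_center from where it was at the start of the episode below 0.02 m) or (horizontal distance between tin_b_center and place_2 below 0.05 m and height (world z) of tin_b_center above 0.07 m and contact force between the fingers and tin_b above 0.5 N and contact force between tin_b and rack below 0.1 N and distance of each of tin_a_center, tin_c_center from where it was at the start of the episode below 0.02 m) or (horizontal distance between tin_c_center and place_2 below 0.05 m and height (world z) of tin_c_center above 0.07 m and contact force between the fingers and tin_c above 0.5 N and contact force between tin_c and rack below 0.1 N and distance of each of tin_a_center, tin_b_center from where it was at the start of the episode below 0.02 m))))), for 0.2 s.
3. the third tall tin from the left is lifted clear, at least 3 cm, above its own place while the other tall tins stand in theirs (((horizontal distance between tin_d_center and place_1 below 0.03 m and ((horizontal distance between tin_a_center and place_4 below 0.05 m and height (world z) of tin_a_center above 0.07 m and contact force between the fingers and tin_a above 0.5 N and contact force between tin_a and rack below 0.1 N and distance of each of tin_b_center, tin_c_center from where it was at the start of the episode below 0.02 m) or (horizontal distance between tin_b_center and place_4 below 0.05 m and height (world z) of tin_b_center above 0.07 m and contact force between the fingers and tin_b above 0.5 N and contact force between tin_b and rack below 0.1 N and distance of each of tin_a_center, tin_c_center from where it was at the start of the episode below 0.02 m) or (horizontal distance between tin_c_center and place_4 below 0.05 m and height (world z) of tin_c_center above 0.07 m and contact force between the fingers and tin_c above 0.5 N and contact force between tin_c and rack below 0.1 N and distance of each of tin_a_center, tin_b_center from where it was at the start of the episode below 0.02 m))) or (horizontal distance between tin_d_center and place_2 below 0.03 m and ((horizontal distance between tin_a_center and place_4 below 0.05 m and height (world z) of tin_a_center above 0.07 m and contact force between the fingers and tin_a above 0.5 N and contact force between tin_a and rack below 0.1 N and distance of each of tin_b_center, tin_c_center from where it was at the start of the episode below 0.02 m) or (horizontal distance between tin_b_center and place_4 below 0.05 m and height (world z) of tin_b_center above 0.07 m and contact force between the fingers and tin_b above 0.5 N and contact force between tin_b and rack below 0.1 N and distance of each of tin_a_center, tin_c_center from where it was at the start of the episode below 0.02 m) or (horizontal distance between tin_c_center and place_4 below 0.05 m and height (world z) of tin_c_center above 0.07 m and contact force between the fingers and tin_c above 0.5 N and contact force between tin_c and rack below 0.1 N and distance of each of tin_a_center, tin_b_center from where it was at the start of the episode below 0.02 m))) or (horizontal distance between tin_d_center and place_3 below 0.03 m and ((horizontal distance between tin_a_center and place_4 below 0.05 m and height (world z) of tin_a_center above 0.07 m and contact force between the fingers and tin_a above 0.5 N and contact force between tin_a and rack below 0.1 N and distance of each of tin_b_center, tin_c_center from where it was at the start of the episode below 0.02 m) or (horizontal distance between tin_b_center and place_4 below 0.05 m and height (world z) of tin_b_center above 0.07 m and contact force between the fingers and tin_b above 0.5 N and contact force between tin_b and rack below 0.1 N and distance of each of tin_a_center, tin_c_center from where it was at the start of the episode below 0.02 m) or (horizontal distance between tin_c_center and place_4 below 0.05 m and height (world z) of tin_c_center above 0.07 m and contact force between the fingers and tin_c above 0.5 N and contact force between tin_c and rack below 0.1 N and distance of each of tin_a_center, tin_b_center from where it was at the start of the episode below 0.02 m))) or (horizontal distance between tin_d_center and place_4 below 0.03 m and ((horizontal distance between tin_a_center and place_3 below 0.05 m and height (world z) of tin_a_center above 0.07 m and contact force between the fingers and tin_a above 0.5 N and contact force between tin_a and rack below 0.1 N and distance of each of tin_b_center, tin_c_center from where it was at the start of the episode below 0.02 m) or (horizontal distance between tin_b_center and place_3 below 0.05 m and height (world z) of tin_b_center above 0.07 m and contact force between the fingers and tin_b above 0.5 N and contact force between tin_b and rack below 0.1 N and distance of each of tin_a_center, tin_c_center from where it was at the start of the episode below 0.02 m) or (horizontal distance between tin_c_center and place_3 below 0.05 m and height (world z) of tin_c_center above 0.07 m and contact force between the fingers and tin_c above 0.5 N and contact force between tin_c and rack below 0.1 N and distance of each of tin_a_center, tin_b_center from where it was at the start of the episode below 0.02 m))))), for 0.2 s.
At the end, for the whole second after the job is handed in: The heaviest tall tin is gripped, still, within 20 degrees of upright, its centre over 16 cm above the table. The other three tins stand upright in the rack, at rest, released, within 20 mm of their starts (neither tall one there presses on the rack with 4.8 N: neither is the heavy one) (((height (world z) of tin_a_center above 0.16 m and angle between tin_a_center's own z axis and vertical below 0.35 rad and contact force between the fingers and tin_a above 1 N and contact force between tin_a and rack below 0.1 N and linear speed of tin_a below 0.05 m/s and contact force between tin_b and rack between 0.5 and 4.8 N and distance of each of tin_b_center, tin_c_center from where it was at the start of the episode below 0.02 m and angle between each of tin_b_center, tin_c_center's own z axis and vertical below 0.1 rad and contact force between the fingers and tin_b below 0.1 N and linear speed of each of tin_b, tin_c below 0.03 m/s and contact force between tin_c and rack between 0.5 and 4.8 N and contact force between the fingers and tin_c below 0.1 N) or (height (world z) of tin_b_center above 0.16 m and angle between tin_b_center's own z axis and vertical below 0.35 rad and contact force between the fingers and tin_b above 1 N and contact force between tin_b and rack below 0.1 N and linear speed of tin_b below 0.05 m/s and contact force between tin_a and rack between 0.5 and 4.8 N and distance of each of tin_a_center, tin_c_center from where it was at the start of the episode below 0.02 m and angle between each of tin_a_center, tin_c_center's own z axis and vertical below 0.1 rad and contact force between the fingers and tin_a below 0.1 N and linear speed of each of tin_a, tin_c below 0.03 m/s and contact force between tin_c and rack between 0.5 and 4.8 N and contact force between the fingers and tin_c below 0.1 N) or (height (world z) of tin_c_center above 0.16 m and angle between tin_c_center's own z axis and vertical below 0.35 rad and contact force between the fingers and tin_c above 1 N and contact force between tin_c and rack below 0.1 N and linear speed of tin_c below 0.05 m/s and contact force between tin_a and rack between 0.5 and 4.8 N and distance of each of tin_a_center, tin_b_center from where it was at the start of the episode below 0.02 m and angle between each of tin_a_center, tin_b_center's own z axis and vertical below 0.1 rad and contact force between the fingers and tin_a below 0.1 N and linear speed of each of tin_a, tin_b below 0.03 m/s and contact force between tin_b and rack between 0.5 and 4.8 N and contact force between the fingers and tin_b below 0.1 N)) and distance of tin_d_center from where it was at the start of the episode below 0.02 m and angle between tin_d_center's own z axis and vertical below 0.1 rad); the arm keeps its last pose, push and grip.
It fails at once if the short tin is moved more than 15 mm or tipped (distance of tin_d_center from where it was at the start of the episode above 0.015 m or angle between tin_d_center's own z axis and vertical above 0.3 rad).
It fails at once if the jar or the roll of tape is moved more than 30 mm (distance of any of jar, tape from where it was at the start of the episode above 0.03 m).
It also fails if it takes over 64 s, if anything falls off the work surface, if the arm or the gripper's body presses on something with over 40 N, if the wrist force passes 120 N, or if a joint passes its speed limit or range.

## Working session

There is one attempt and no reset: what is moved stays moved. The work goes in short steps, each a Python script; the robot and the scene stay as the last script left them, time stands still between calls to the robot, and variables do not carry over. Pictures are saved under pics/ and viewed, at most 10 in all, crops included, and the job is handed in when it is done.

```bash
mkdir -p pics; cat > h.py <<'E'
import numpy as np, cv2
from bench import *
def ray(cam,px):
    p=camera_params(cam);K=np.array(p["K"]);T=np.array(p["camera_from_world"])
    n=cv2.undistortPoints(np.array([[px]],float),K,np.array(p["dist_coeffs"]))[0,0]
    R,t=T[:3,:3],T[:3,3]; return -R.T@t, R.T@np.array([n[0],n[1],1])
def at_z(cam,px,z):
    c,d=ray(cam,px); return c+d*(z-c[2])/d[2]
def proj(cam,P):
    p=camera_params(cam);T=np.array(p["camera_from_world"])
    return cv2.projectPoints(np.array(P,float).reshape(-1,1,3),cv2.Rodrigues(T[:3,:3])[0],T[:3,3],np.array(p["K"]),np.array(p["dist_coeffs"]))[0][:,0]
E
python3 - <<'E'
from h import *
for c in("top","side"):
    cv2.imwrite(f"pics/{c}.png",read_camera(c)[:,:,::-1])
    print(c,ray(c,[320,200]))
    for n,z in(("tin_a_center",.042),("tin_d_center",.031),("place_1",.006),("place_4",.006),("rack",0),("jar",0),("tape",0)):
        for r in tip_of(c,n)[:6]: print(n,np.round(r["at"],1),round(r["confidence"],2),at_z(c,r["at"],z).round(3))
print(read_time_s(),read_tcp_rot(),read_ft_force())
E
```

```text
top (array([ 0.36567656, -0.0107676 ,  1.32615704]), array([ 0.15731624,  0.00891024, -0.98773812]))
tin_d_center [400.6 211.6] 0.87 [ 0.545 -0.209  0.031]
place_1 [316.4 234.9] 0.76 [0.483 0.009 0.006]
place_1 [360.2 222. ] 0.76 [ 0.519 -0.106  0.006]
place_1 [397.2 213.9] 0.72 [ 0.542 -0.204  0.006]
place_1 [276.3 242.2] 0.55 [0.462 0.114 0.006]
place_4 [316.4 234.9] 0.76 [0.483 0.009 0.006]
place_4 [360.2 222. ] 0.76 [ 0.519 -0.106  0.006]
place_4 [397.2 213.9] 0.72 [ 0.542 -0.204  0.006]
place_4 [276.3 242.2] 0.55 [0.462 0.114 0.006]
rack [336.7 227.7] 0.88 [ 0.503 -0.044  0.   ]
rack [316.1 231.8] 0.73 [0.492 0.01  0.   ]
jar [231.1 248.9] 0.98 [0.443 0.232 0.   ]
tape [446.1 203.2] 0.64 [ 0.573 -0.335  0.   ]
side (array([0.55541664, 0.94540276, 0.77054143]), array([-0.00847424, -0.78624483, -0.61796624]))
tin_a_center [360.8 226.8] 0.65 [0.46  0.117 0.042]
tin_a_center [357.7 237.7] 0.46 [0.47  0.152 0.042]
tin_d_center [317.3 153. ] 0.6 [ 0.546 -0.198  0.031]
place_1 [342.  205.5] 0.97 [ 0.493 -0.003  0.006]
place_1 [319.5 156.1] 0.97 [ 0.54  -0.221  0.006]
place_1 [357.1 240. ] 0.69 [0.468 0.12  0.006]
place_1 [328.4 178.8] 0.61 [ 0.521 -0.114  0.006]
place_4 [342.  205.5] 0.97 [ 0.493 -0.003  0.006]
place_4 [319.5 156.1] 0.97 [ 0.54  -0.221  0.006]
place_4 [357.1 240. ] 0.69 [0.468 0.12  0.006]
place_4 [328.4 178.8] 0.61 [ 0.521 -0.114  0.006]
rack [335.2 193.5] 0.6 [ 0.506 -0.059  0.   ]
jar [305.1 136.3] 0.68 [ 0.579 -0.337  0.   ]
jar [370.9 278.2] 0.61 [0.449 0.23  0.   ]
tape [306.3 134.2] 0.79 [ 0.576 -0.349  0.   ]
0.8 [ 2.15165910e-01  9.76577509e-01  1.44864673e-05 -2.01352425e-05] [-0.50148642 -0.56563412  1.29562883]
```

View pics/top.png

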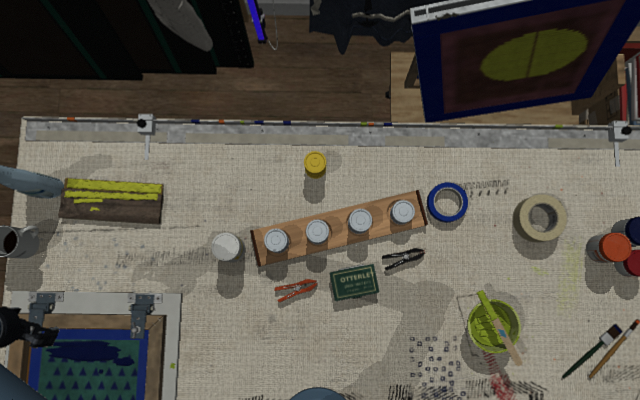

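View pics/side.png

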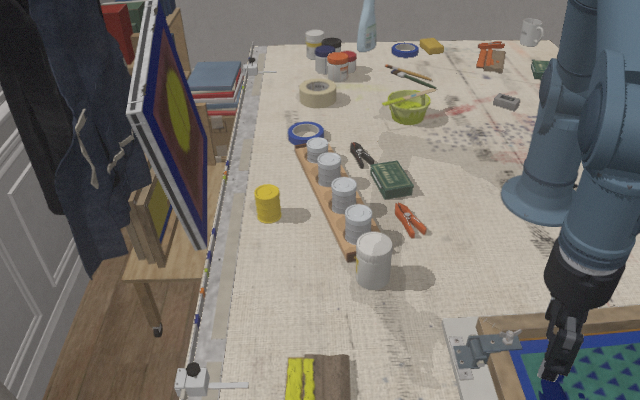

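The top view shows four rack tins at (275,240), (317,231), (360,220) and (403,211), with the jar at (227,246), the blue tape at (447,203) and the yellow look-alike at (315,162), which is not in the rack. The side view shows the tins at (358,220), (343,193), (329,167) and (316,149). The last of these looks shorter and the network calls it tin_d. I'll check with one close crop and overlay the predicted rims.

```bash
python3 - <<'E'
from h import *
from scipy.optimize import least_squares
obs=[];
for c,n in(("top","place_1"),("side","place_1")):
    read_camera(c)
    for r in tip_of(c,n):
        if r["confidence"]>.5: obs.append((c,r["at"]))
tops=[]
def pl(p): # rack x,y,yaw
    u=np.array([-np.sin(p[2]),np.cos(p[2])]); return [np.r_[p[:2]+u*k,.006] for k in(.165,.055,-.055,-.165)]
im=read_camera("top"); read_camera("side")
def res(p):
    P=pl(p);o=[]
    for c,a in obs:
        d=proj(c,P)-a; o+=list(d[np.argmin((d**2).sum(1))])
    return o
s=least_squares(res,[.503,-.05,.21],loss="soft_l1"); print(s.x,np.round(res(s.x),1)); P=pl(s.x)
np.save("P.npy",P); print(np.round(P,4))
a=np.linspace(0,2*np.pi,40)
out=[]
for c,(x,y,w,h) in(("top",(245,190,190,80)),("side",(280,125,120,130))):
    k=4; g=cv2.resize(read_camera(c)[y:y+h,x:x+w,::-1],None,fx=k,fy=k,interpolation=cv2.INTER_CUBIC)
    for i,q in enumerate(P):
        for z,col in((.078,(0,0,255)),(.056,(0,255,0))):
            C=np.c_[q[0]+.029*np.cos(a),q[1]+.029*np.sin(a),0*a+z]
            cv2.polylines(g,[np.int32((proj(c,C)-[x,y]+.5)*k)],True,col,1)
    cv2.imwrite(f"pics/z{c}.png",g)
E
```

```text
[ 0.50318563 -0.04778521  0.24619717] [ 2.5  0.1 -0.2  2.7 -1.3  0.1  1.3 -1.   0.5  1.6 -0.2  3.6 -0.8 -1.4]
[[ 0.463   0.1122  0.006 ]
 [ 0.4898  0.0056  0.006 ]
 [ 0.5166 -0.1011  0.006 ]
 [ 0.5434 -0.2078  0.006 ]]
```

View pics/ztop.png

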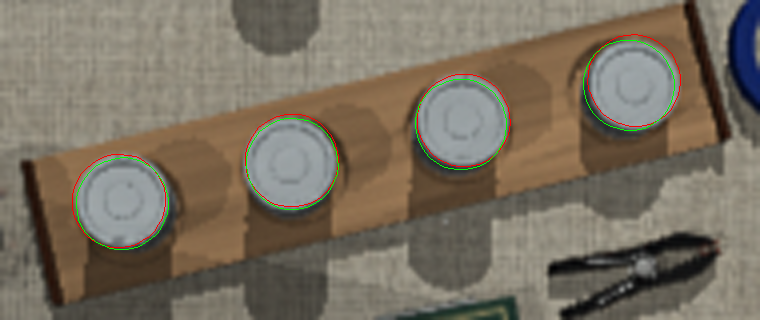

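View pics/zside.png

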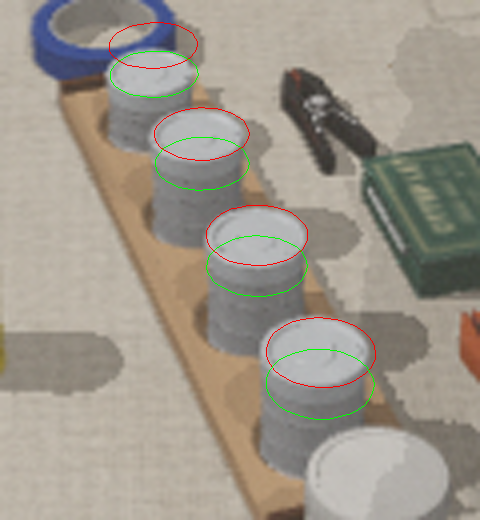

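Only the fourth tin (rightmost) matches the short rim and recesses 1–3 match the tall rim, so the tall tins to lift are 1, 2 and 3. I'll grip across the row and start with tin 1.

```bash
cat >> h.py <<'E'
P=np.load("P.npy"); YAW=.246; GZ=.050
def quat(phi): t=(phi+np.pi/2)/2; return [np.cos(t),np.sin(t),0,0]
def fz(n=12):
    v=[]
    for _ in range(n): pause(.04); v.append(read_ft_force()[2])
    return np.mean(v),np.std(v)
def weigh(i,phi,ptp=False):
    Q=quat(phi); x,y=P[i][:2]
    move_gripper(.085)
    (move_ptp if ptp else movel)([x,y,.20],Q)
    movel([x,y,GZ+.06],Q); pause(.3); a=fz()
    movel([x,y,GZ],Q,speed=.08); move_gripper(.04,60)
    print("gap",read_finger_gap(),"grip",read_grasp_force(),read_ft_force().round(1) if hasattr(read_ft_force(),'round') else read_ft_force())
    movel([x,y,GZ+.062],Q,speed=.06); pause(.4); b=fz()
    print(i,"empty",a,"held",b,"mass",(a[0]-b[0])/9.81,"gap",read_finger_gap())
    return Q,x,y
def put(Q,x,y):
    movel([x,y,GZ+.01],Q,speed=.08); movel([x,y,GZ+.001],Q,speed=.03); print("down f",read_ft_force())
    move_gripper(.085); pause(.1); movel([x,y,.20],Q)
E
python3 - <<'E'
from h import *
best=None
for phi in(YAW,YAW+np.pi,YAW-np.pi):
    q=inverse_kinematics([*P[0][:2],.2],quat(phi)); print(phi,None if q is None else np.round(q,2))
    if q is not None:
        m=abs(q[6]);
        if best is None or m<best[0]: best=(m,phi)
phi=best[1]; np.save("phi.npy",phi)
s=weigh(0,phi,True)
cv2.imwrite("pics/l1.png",read_camera("side")[60:360,180:580,::-1])
print(read_time_s(),read_eef_pos(),read_qpos())
E
```

```text
0.246 [-0.79  0.11  0.5   2.07 -0.06  0.97 -0.02]
3.387592653589793 [-1.53  0.38  1.42  2.09 -0.44  1.03 -2.78]
-2.895592653589793 [-1.53  0.38  1.42  2.09 -0.44  1.03 -2.78]
gap 0.056741163481056914 grip 63.85098695755005 [-0.2  0.1  6.5]
0 empty (np.float64(-0.01042344287254618), np.float64(0.697997722029183)) held (np.float64(-2.6505160260299188), np.float64(0.4731731245760187)) mass 0.26912258747781576 gap 0.05690037129194993
8.25 [0.4629739  0.112244   0.11201913] [-0.75593843  0.2612383   0.47913526  2.13819479 -0.17055845  0.77772963
  0.07729629]
```

View pics/l1.png

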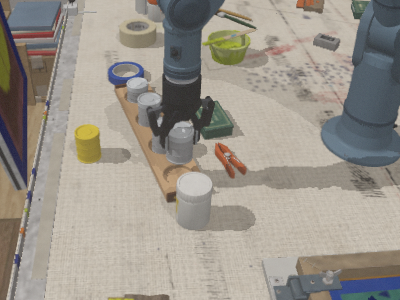

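The crop shows tin 1 held upright above its recess at about (180,140), with the other tins and the jar undisturbed. Its mass reads about 0.27 kg. I'll put it back and weigh tins 2 and 3.

```bash
python3 - <<'E'
from h import *
phi=float(np.load("phi.npy"))
put(quat(phi),*P[0][:2])
put(*weigh(1,phi))
put(*weigh(2,phi))
print(read_time_s())
cv2.imwrite("pics/a.png",read_camera("side")[60:360,180:580,::-1])
E
```

```text
down f [-0.16528198 -0.2684755  -1.63372251]
gap 0.057024805932350424 grip 64.08191442489624 [-1.6 -0.6  5.3]
1 empty (np.float64(0.021527274284251437), np.float64(0.5570834122780216)) held (np.float64(-3.330694338446728), np.float64(0.4542848520685459)) mass 0.34171474135891733 gap 0.05712506217639854
down f [-0.01910913  0.18761187 -3.40497237]
gap 0.056782805332767444 grip 63.53901743888855 [2.4 0.3 5. ]
2 empty (np.float64(-0.07947791159981525), np.float64(0.24561681045792466)) held (np.float64(-6.843806187264289), np.float64(0.5184258208628726)) mass 0.6895339730544826 gap 0.056868617288425356
down f [ 0.11078925  0.06049878 -4.96200484]
28.9333
```

View pics/a.png

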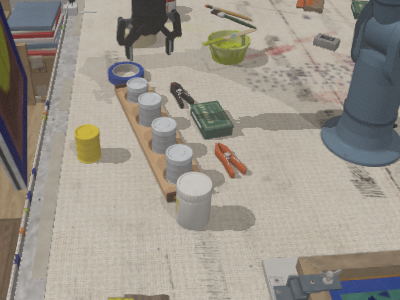

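The crop shows all four tins standing in their recesses at (137,90), (149,108), (163,135) and (179,162). Tin 3, at 0.69 kg, is clearly heaviest (the others are 0.27 and 0.34), so I'll lift it and hold it.

```bash
python3 - <<'E'
from h import *
Q=quat(float(np.load("phi.npy"))); x,y=P[2][:2]
movel([x,y,GZ],Q,speed=.1); move_gripper(.04,60)
movel([x,y,GZ+.17],Q,speed=.08); pause(.8)
print(fz(),read_finger_gap(),read_grasp_force(),read_eef_pos(),read_time_s())
cv2.imwrite("pics/b.png",read_camera("side")[60:360,180:580,::-1])
E
```

```text
(np.float64(-6.8294767097395415), np.float64(0.4175736996880924)) 0.057001671497848176 65.59943318367004 [ 0.51657197 -0.1011337   0.21999252] 34.575
```

View pics/b.png

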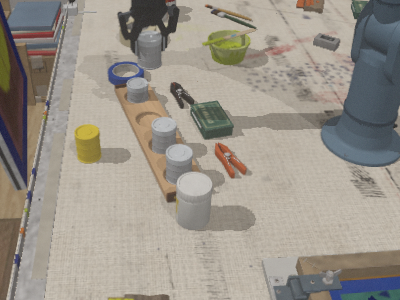

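The crop shows tin 3 held upright at about (149,48), its recess empty at (148,118), and the other three tins still in their places. I'm handing in.

```bash
python3 -c "
from bench import *
print(sign_off())"
```

```text
the job is handed in; nothing more can be done
None
```

I weighed the three tall tins from left to right (about 0.27, 0.34 and 0.69 kg), and handed in holding the heaviest, third from the left, upright and 17 cm above its place with the others standing in theirs; `sign_off()` gave no verdict.

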